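Index a bowl to the third click on a pottery marking machine

TASK

On the green bowl-marking machine, first turn the white reach dial clockwise until its black pointer meets the red rider on its scale, and let go of it. Then take the black index knob by its bar and turn it clockwise by feel, counting the clicks, to its third click stop, without going on into the fourth, and finish holding it there: the program ends with the gripper still closed on the knob. Leave the pot, the rib and the little bowl where they are.

Things in the scene. Friction and masses are not known exactly. Their poses are not given: they have to be found in the camera images.
- dial_grip (a point): Reach dial: white upright bar, 46 mm long, 15 wide, on a white skirt (56 mm across, 14 high). The point is on its vertical axis at grip height: 16 mm below the bar's top, 25 above the skirt's top, 82 above the table. x lies along the bar, the way the pointer points; z up. Turns smoothly (0.03 N m), stays where left; clockwise (from above) from start to rider is under 1.5 rad.
- dial_pointer (a point): Outer tip of the dial's black pointer, 42 mm from the dial's axis. It moves with the dial.
- rider_tip (a point): Inner end of the small red rider (14 x 5 x 4 mm) on the dial's scale, also 42 mm from the dial's axis; it does not move. The dial is set when the pointer's tip is at this point, seen from above (good to 5 mm, about 7 degrees).
- index_grip (a point): Index knob: black upright bar, 50 mm long, 16 wide, on a black hub (48 mm across, 20 high). The point is on its vertical axis at grip height: 16 mm below the bar's top, 25 above the hub's top, 94 above the table. x lies along the bar; z up. Its axis is 135 mm from the dial's. Under the hub turns an aluminium plate, 116 mm across, with pairs of brass pins, tops 33 mm below this point.
- index_knob (a joint): Angle of the index knob, rad, growing clockwise seen from above, 0 to 2.6 between end stops. It starts at a different angle each time, in the free stretch (0.015 N m of friction) before the first click. Five click stops follow, evenly spaced by about 0.45 rad; their angles are not told: feel for them. From the start to the third stop is under 1.4 rad, so one grasp is enough.
- click_ball (a point): Sprung roller at the plate's rim that makes the clicks. At a stop it lies between the two pins of a pair. Turning on, the knob resists (to 0.15 N m) as the roller climbs the first pin, then pulls itself forward (to 0.2) into the stop, where it rests if let go; the same again over the second pin; then about 0.15 rad free. A stop spans 0.3 rad, its rest in the middle, good to 0.05 rad.
- wheel_mid (a point): Wheel head that carries the clay bowl; it turns with the index knob, whose axis is 185 mm away. The point is on its axis on the wheel's underside, 52 mm above the table. Wheel 170 mm across; bowl rim 156 mm across, 114 mm above the table. On the far corner of the machine, 115 mm from this axis, a post with a thin stylus arm rises to 165 mm above the table. Neither need be touched.
- pot_mid (a point): Bystander: white water pot, 72 mm across, 70 mm high, beside the machine; the point is half-way up. Leave alone.
- rib_mid (a point): Bystander: flat wooden rib, 130 x 30 x 9 mm, lying on the table before the machine; the point is its centre. Leave alone.
- bowl_mid (a point): Bystander: small terracotta bowl, 90 mm across, 40 mm high, behind the machine; the point is half-way up. Leave alone.

How it is judged (in metres and radians):
On the way, in this order (a step that is already met when the one before it is completed fails the run):
1. the reach dial's pointer is at the red rider (within 5 mm) and the dial is let go, the index knob not yet turned to its first click (horizontal distance between dial_pointer and rider_tip below 0.005 m and contact force between the fingers and reach_dial below 0.3 N and value of joint index_knob below 0.38 rad), for 0.2 s.
2. the index knob is gripped and rests in its third click stop (value of joint index_knob between 1.33 and 1.43 rad and contact force between the fingers and index_knob above 3 N and velocity of joint index_knob between -0.1 and 0.1 rad/s), for 0.3 s.
At the end, for the whole second after the job is handed in: The dial's pointer is still within 5 mm of the rider's tip and the dial is not touched; the index knob rests in its third click stop (within 0.05 rad, still) with the fingers pressing on it with more than 3 N (all of step 2 and horizontal distance between dial_pointer and rider_tip below 0.005 m and contact force between the fingers and reach_dial below 0.3 N); the arm keeps its last pose, push and grip.
It fails at once if the index knob is turned on into its fourth click (value of joint index_knob above 1.76 rad).
It fails at once if the water pot is disturbed (moved more than 15 mm) (distance of pot_mid from where it was at the start of the episode above 0.015 m).
It fails at once if the wooden rib is disturbed (moved more than 15 mm) (distance of rib_mid from where it was at the start of the episode above 0.015 m).
It fails at once if the little bowl is disturbed (moved more than 15 mm) (distance of bowl_mid from where it was at the start of the episode above 0.015 m).
It also fails if it takes over 72 s, if anything falls off the work surface, if the arm or the gripper's body presses on something with over 40 N, if the wrist force passes 120 N, or if a joint passes its speed limit or range.

ROBOT

A 6-joint arm with a two-finger parallel gripper is mounted at the origin on the work surface. World frame = base frame: x ahead of the robot, y to its left, z up, the work surface at z = 0. Lengths are in mm, angles in rad, forces in N, time in s.
With the tool pointing down it reaches from about 400 to 825 mm from the base axis. Payload 7 kg.
Tool frame: the origin (TCP) lies at the very end of the fingers, on their centre line; the grasp point (between the pads) lies 19 mm behind it; z points along the fingers, y is the direction in which the jaws open and shut (so a half turn about z gives the same grasp; the last joint's range is limited). The gripper opens to 88 mm and grips with 3 to 60 N. Pads are 19 mm wide; open, the fingers measure 130 mm over their backs; the gripper's body (78 mm by 193 mm) begins 47 mm behind the grasp point.
Start: joints at [-0.907, 0.359, 0.012, 0, -1.224, -0.288], TCP at [247.709, -627.882, 226.561] pointing down, gripper open.
Joint ranges: [-3.07, 3.07], [-1.43, 2.12], [-1.02, 1.25], [-3.03, 1.67], [-3.05, -0], [-3.03, 3.03]. Speed limits (rad/s): [2.39, 2.39, 3.01, 3.14, 3.14, 3.14].

INTERFACE

Orientations are given as a unit quaternion [x, y, z, w].
In Python, from plant import bot gives the robot as it stands. Calls block until the motion is done:
- bot.move_ptp(position, orientation): joint-space move of the TCP to a pose.
- bot.line_to(position, velocity=150, ori=None): straight line of the TCP; ori=None keeps the orientation; velocity is the mean speed in mm/s.
- bot.move_joints(angles): joint-space move.
- bot.move_gripper(opening, force=None): finger opening in mm; force is the grip in N (None keeps the last); returns when the fingers have stopped.
- bot.pause(seconds).
- bot.solve_ik(position, orientation): joint angles nearest the present ones, or None.
- bot.read_state(): the state.
- bot.camera(name): name is "side" or "top"; returns the picture (480x640x3 uint8, red, green, blue); there is no depth.
- bot.get_calibration(name): a dict with "fx", "fy", "cx", "cy" (pixels), "view" (4x4, takes a point from world to camera coordinates). Camera axes: x right, y up, looking along -z (the intrinsics and any distortion apply to the point x, -y, -z); pixel columns grow to the right and rows downward; lengths in mm; the calibration is good to about 2 mm. A picture is of the moment at which its call begins. get_calibration takes no time and is no camera call.
A pose or a line that the arm cannot do raises bot.Unreachable and nothing moves.
- bot.close_job(): hands the job in, once; it reports no verdict.
The state is a dict: "t": time; "joint_pos": joint angles; "qvel": joint speeds; "tau": joint torques, N m; "tcp_pos": TCP position; "eef_rot": TCP orientation; "contact_force": force on the tool from outside, world axes, zero at the start; "moment": the same for the moment, N m; "width": finger opening in mm.
Only numpy, scipy, OpenCV 4.12 (cv2) and the standard library are available. Lean on these libraries where they do the work, as an engineer would, in place of code of your own. Each camera call takes 0.05 s, during which the arm holds its last target.

## Working session

There is one attempt and no reset: what is moved stays moved. The work goes in short steps, each a Python script; the robot and the scene stay as the last script left them, time stands still between calls to the robot, and variables do not carry over. Pictures are saved under pics/ and viewed, and the job is handed in when it is done.

```bash
ls; mkdir -p pics; python3 - <<'E'
from plant import bot
import cv2
for n in("top","side"):
    im=bot.camera(n); cv2.imwrite(f"pics/{n}0.png",im[:,:,::-1]); c=bot.get_calibration(n); print(n,c)
s=bot.read_state(); print(s)
E
```

```text
pics
top {'fx': 438.74823086208954, 'fy': 438.74823086208954, 'cx': 317.63459984953846, 'cy': 242.5620728039914, 'view': array([[-2.46018315e-02, -9.99577452e-01,  1.54812133e-02,
         9.71123352e+01],
       [ 9.95137959e-01, -2.30093744e-02,  9.57653939e-02,
        -5.94664049e+02],
       [-9.53687154e-02,  1.77619471e-02,  9.95283538e-01,
        -7.88853507e+02],
       [ 0.00000000e+00,  0.00000000e+00,  0.00000000e+00,
         1.00000000e+00]])}
side {'fx': 553.5267254552383, 'fy': 553.5267254552383, 'cx': 323.8492932145614, 'cy': 245.55859332747784, 'view': array([[-9.80199074e-01, -1.97613924e-01, -1.25902059e-02,
         6.02633878e+02],
       [ 1.03601784e-01, -5.65990492e-01,  8.17876173e-01,
        -8.12164376e+01],
       [-1.68749657e-01,  8.00377099e-01,  5.75256511e-01,
        -1.15110785e+03],
       [ 0.00000000e+00,  0.00000000e+00,  0.00000000e+00,
         1.00000000e+00]])}
{'t': 0.1, 'joint_pos': array([-9.06928743e-01,  3.59341133e-01,  1.11681610e-02, -3.04879511e-04,
       -1.22409241e+00, -2.88091311e-01]), 'qvel': array([-1.41674794e-03, -2.20097952e-03,  7.57078333e-04,  2.49361827e-03,
       -1.38123598e-03,  3.29514452e-05]), 'tau': array([-1.52336746e-03, -5.84163880e+01,  2.93749166e+01,  7.01550096e+00,
        1.01061471e-02, -5.53364100e-05]), 'tcp_pos': array([ 247.53631903, -627.51580859,  225.70799506]), 'eef_rot': array([-1.86733573e-01,  9.82410308e-01,  7.18557946e-04, -2.09169040e-04]), 'contact_force': array([1.03798353, 0.57263635, 0.04926929]), 'moment': array([-0.00818332, -0.04306994, -0.04624376]), 'width': 87.92496686353239}
```

View pics/top0.png

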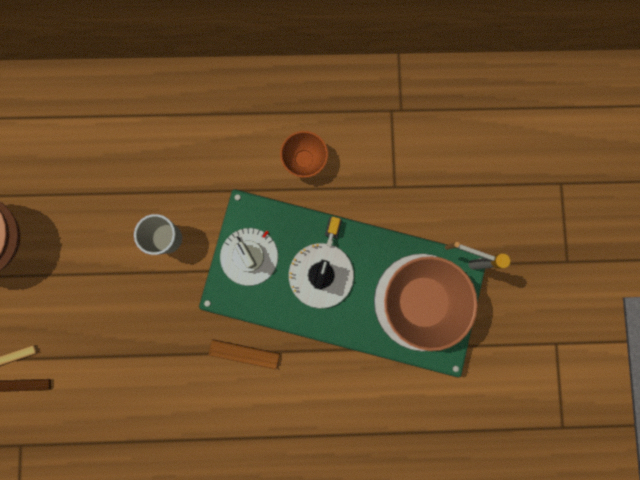

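View pics/side0.png

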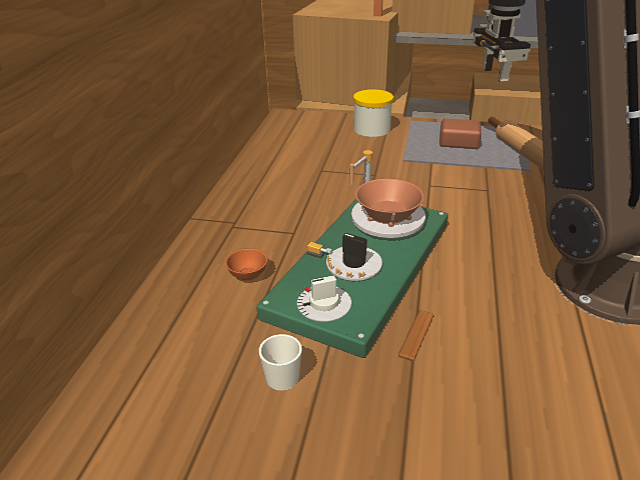

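```bash
python3 - <<'E'
import cv2
a=cv2.imread("pics/top0.png")[205:325,200:360]; cv2.imwrite("pics/t0z.png",cv2.resize(a,None,fx=5,fy=5,interpolation=cv2.INTER_CUBIC))
a=cv2.imread("pics/side0.png")[225:335,270:400]; cv2.imwrite("pics/s0z.png",cv2.resize(a,None,fx=5,fy=5,interpolation=cv2.INTER_CUBIC))
E
```

```text
(no output)
```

View pics/t0z.png

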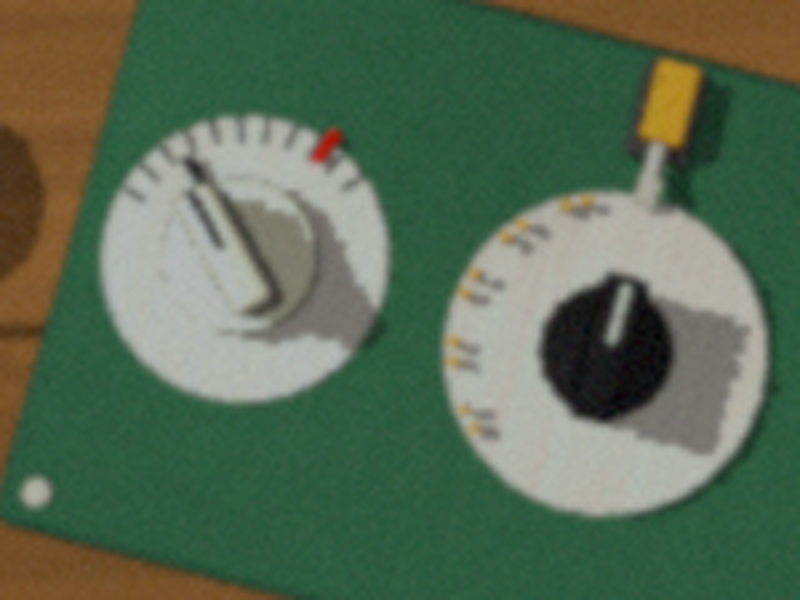

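View pics/s0z.png

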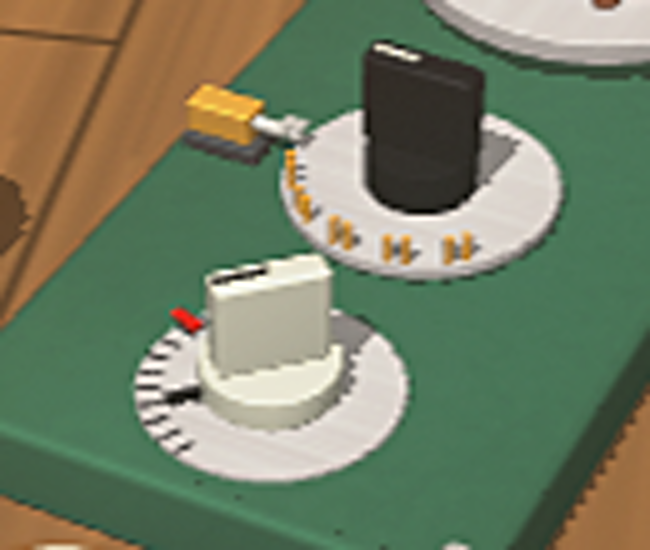

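```bash
cat >h.py <<'E'
from plant import bot
import numpy as np, cv2
from scipy.spatial.transform import Rotation as R
def back(n,u,v,z):
    c=bot.get_calibration(n); V=c["view"]; r=V[:3,:3]; t=V[:3,3]
    d=r.T@np.array([(u-c["cx"])/c["fx"],-(v-c["cy"])/c["fy"],-1.0]); o=-r.T@t
    return o+d*(z-o[2])/d[2]
def proj(n,p):
    c=bot.get_calibration(n); q=c["view"][:3,:3]@np.asarray(p,float)+c["view"][:3,3]
    return np.array([c["cx"]+c["fx"]*q[0]/-q[2], c["cy"]-c["fy"]*q[1]/-q[2]])
def ori(a):  # tool down, x axis at world yaw a
    x=np.array([np.cos(a),np.sin(a),0]); z=np.array([0,0,-1.]); return R.from_matrix(np.c_[x,np.cross(z,x),z]).as_quat()
def zp(X,Y): return ((X+.5)/5-.5+200,(Y+.5)/5-.5+205)
E
python3 - <<'E'
from h import *
im=cv2.imread("pics/top0.png"); hsv=cv2.cvtColor(im,cv2.COLOR_BGR2HSV)
green=((hsv[...,0]>55)&(hsv[...,0]<95)&(hsv[...,1]>90)).astype(np.uint8)
C=[]
for nm,(u,v),r,z in(("dial",(249,256.5),40,43),("idx",(321,275.5),42,49)):
    # boundary points: rays inward from green
    pts=[]
    for th in np.linspace(0,2*np.pi,120,endpoint=False):
        for rr in np.arange(20,40,.25):
            x,y=u+rr*np.cos(th),v+rr*np.sin(th)
            if green[int(round(y)),int(round(x))]: 
                if rr<36: pts.append(back("top",x,y,z)[:2]); 
                break
    pts=np.array(pts)
    A=np.c_[2*pts,np.ones(len(pts))]; w=np.ones(len(pts),bool)
    for _ in range(6):
        s=np.linalg.lstsq(A[w],(pts[w]**2).sum(1),rcond=None)[0]; rad=np.sqrt(s[2]+s[:2]@s[:2]); e=np.hypot(*(pts-s[:2]).T)-rad; w=abs(e)<1.5
    print(nm,s[:2],rad,w.sum()); C.append(s[:2])
print("dist",np.hypot(*(C[0]-C[1])))
pt=back("top",*zp(188,160),44)[:2]-C[0]; rd=back("top",*zp(320,157),45)[:2]-C[0]
for n,d in(("ptr",pt),("rid",rd)): print(n,np.hypot(*d),np.arctan2(d[1],d[0]))
# bars top ends from zoom
a=back("top",*zp(188,190),98);b=back("top",*zp(257,303),98); print("dialbar",(a+b)/2,np.arctan2(*(a-b)[1::-1]))
a=back("top",*zp(627,283),110);b=back("top",*zp(611,345),110); print("idxline",a,b,np.arctan2(*(a-b)[1::-1]))
ro=back("top",*zp(652,193),55)[:2]-C[1]; print("roller",np.hypot(*ro),np.arctan2(ro[1],ro[0]))
for X,Y in((580,203),(516,232),(470,283),(456,352),(470,421)):
    d=back("top",*zp(X,Y),61)[:2]-C[1]; print(np.hypot(*d),np.arctan2(d[1],d[0])-np.arctan2(ro[1],ro[0]))
for c,z in zip(C,(98,110)): print(proj("side",[*c,z]),proj("top",[*c,z]))
E
```

```text
dial [573.30225929 209.22009137] 54.129565988173056 116
idx [536.01557665  79.02426141] 60.34835945972043 117
dist 135.42987425248475
ptr 41.48510080800458 0.5078630195245293
rid 45.67197021951679 -0.6579988038223195
dialbar [573.73832206 209.04215721  98.        ] 0.5334538858857851
idxline [557.45359872  72.85609424 110.        ] [536.96786508  78.71538842 110.        ] -0.2785806821801187
roller 59.27741409751684 -0.3061196384521791
53.60367393195391 0.4598675668536928
53.263713027629635 0.9331364894755374
54.25755784645994 1.3908059737395788
53.409063875895264 1.8578432668960674
54.227584255723 2.3231988787915094
[322.82490812 278.03759008] [243.98144414 254.13448861]
[353.74912611 235.85099834] [321.62885455 274.17865554]
```

```bash
python3 - <<'E'
from h import *
np.set_printoptions(precision=3,suppress=True)
for nm,p,al in(("dial",(573.5,209.2,63),(.52,-.65)),("idx",(536,79,75),(-.28,-1.75))):
  for k in(0,np.pi):
    for a in al:
      print(nm,k,a,bot.solve_ik(list(p),ori(a+k)), bot.solve_ik([p[0],p[1],p[2]+100],ori(a+k)) is not None)
E
```

```text
dial 0 0.52 [ 0.669  0.403 -0.333  0.    -0.835  1.421] True
dial 0 -0.65 [ 0.669  0.403 -0.333  0.    -0.835  0.251] True
dial 3.141592653589793 0.52 [ 0.669  0.403 -0.333  0.    -0.835 -1.72 ] True
dial 3.141592653589793 -0.65 [ 0.669  0.403 -0.333  0.    -0.835 -2.89 ] True
idx 0 -0.28 [ 0.508  0.292 -0.476  0.    -0.803  0.783] True
idx 0 -1.75 [ 0.508  0.292 -0.476  0.    -0.803 -0.687] True
idx 3.141592653589793 -0.28 [ 0.508  0.292 -0.476  0.    -0.803 -2.359] True
idx 3.141592653589793 -1.75 [ 0.508  0.292 -0.476  0.    -0.803  2.454] True
```

```bash
python3 - <<'E'
from h import *
np.set_printoptions(precision=3,suppress=True)
D=[573.5,209.2]
bot.move_ptp([*D,230],ori(.52))
bot.move_gripper(60)
bot.line_to([*D,100],velocity=150)
s=bot.read_state(); print(s["t"],s["tcp_pos"],s["joint_pos"],s["contact_force"])
im=bot.camera("top"); cv2.imwrite("pics/t1.png",im[:,:,::-1])
im=bot.camera("side"); cv2.imwrite("pics/s1.png",cv2.resize(im[150:350,220:460,::-1],None,fx=3,fy=3))
E
```

```text
4.9583 [574.097 209.541 100.905] [ 0.669  0.361 -0.295  0.    -0.913  1.421] [-0.208  0.375  0.792]
```

View pics/s1.png

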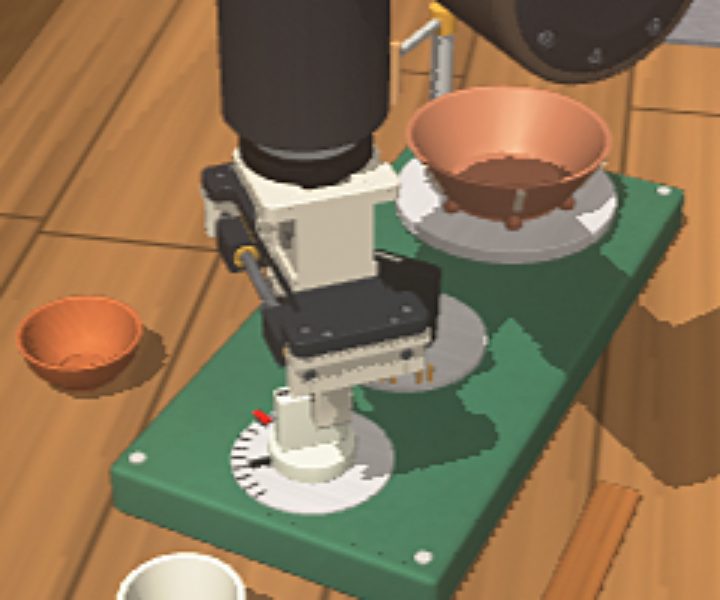

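The side picture shows the open fingers straddling the white bar (crop px ~310,420), and the knob, pot and bowl are clear. Next: descend, grip and turn.

```bash
python3 - <<'E'
from h import *
np.set_printoptions(precision=3,suppress=True)
bot.line_to([573.2,208.9,63],velocity=80)
s=bot.read_state(); print(s["t"],s["tcp_pos"],s["contact_force"])
bot.move_gripper(5,force=20)
s=bot.read_state(); print(s["t"],s["tcp_pos"],s["contact_force"],s["moment"],s["width"])
j=np.array(s["joint_pos"]); j0=j[5]
for k in range(1,7):
    j[5]=j0-1.17*k/6; bot.move_joints(j)
    s=bot.read_state(); print(s["t"],s["joint_pos"][5]-j0,s["contact_force"],s["moment"],s["width"])
im=bot.camera("top"); cv2.imwrite("pics/t2.png",im[:,:,::-1])
im=bot.camera("side"); cv2.imwrite("pics/s2.png",cv2.resize(im[230:330,280:400,::-1],None,fx=6,fy=6,interpolation=2))
E
```

```text
5.675 [573.292 208.941  62.869] [-0.051  0.177 -0.377]
6.4583 [573.506 208.563  63.108] [ 2.361 -2.448 -0.068] [-1.128 -0.701 -0.03 ] 14.924599758926686
6.7667 -0.19093399045050075 [ 0.907 -1.438 -0.073] [-0.537 -0.202 -0.037] 14.976445892508508
7.075 -0.38328221423748166 [ 1.062 -0.865 -0.51 ] [-0.517 -0.271  0.015] 14.593996140997016
7.3833 -0.5772374524568542 [ 0.956 -0.788 -0.581] [-0.513 -0.276 -0.05 ] 15.35711814050495
7.6917 -0.7718019657709903 [ 0.647 -1.334 -0.822] [-0.41  -0.288 -0.033] 14.934048947497537
8.0 -0.9666712127948124 [ 1.292 -0.825  0.389] [-0.441 -0.354 -0.052] 14.961839796053319
8.3083 -1.1615922702956238 [ 1.082 -1.88  -0.91 ] [-0.385 -0.401 -0.048] 14.888837367984534
```

View pics/s2.png

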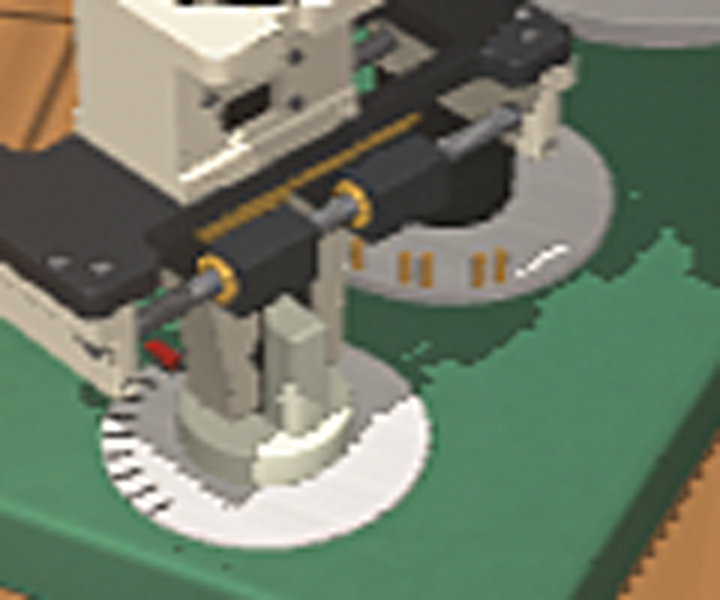

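```bash
python3 - <<'E'
from h import *
np.set_printoptions(precision=3,suppress=True)
bot.move_gripper(50)
s=bot.read_state();p=s["tcp_pos"]
bot.line_to([p[0],p[1],150],velocity=200)
bot.line_to([430,0,200],velocity=300)
im=bot.camera("top"); cv2.imwrite("pics/t3.png",cv2.resize(im[205:325,200:360,::-1],None,fx=5,fy=5,interpolation=cv2.INTER_CUBIC))
im=bot.camera("side"); cv2.imwrite("pics/s3.png",cv2.resize(im[225:335,270:400,::-1],None,fx=5,fy=5,interpolation=cv2.INTER_CUBIC))
print(bot.read_state()["t"])
E
```

```text
10.8917
```

View pics/t3.png

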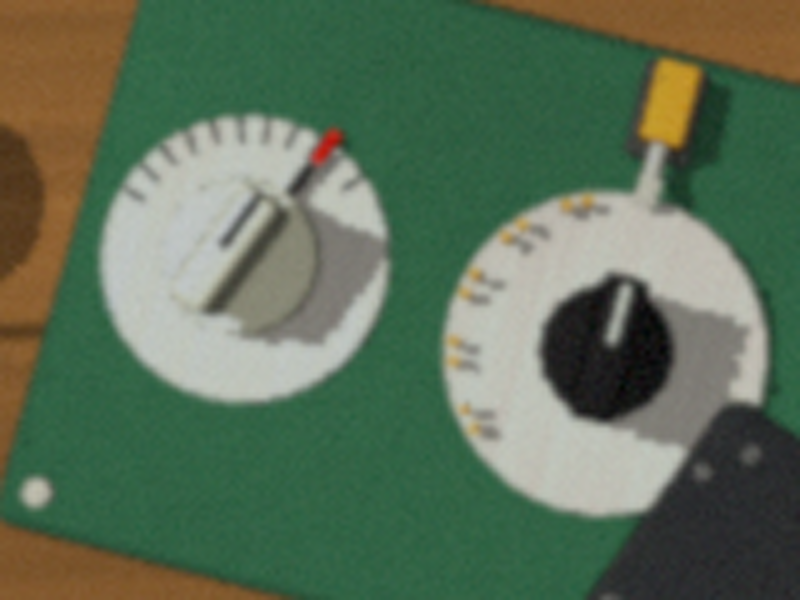

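View pics/s3.png

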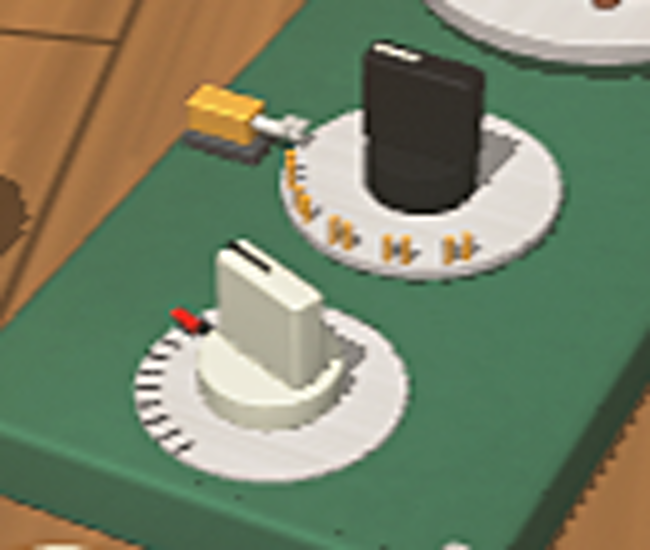

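The top crop shows the pointer tip at (314,165), touching the red rider's inner end (~318,160), and the side view agrees. The index knob is unmoved. Next is grasping the knob.

```bash
python3 - <<'E'
from h import *
np.set_printoptions(precision=3,suppress=True)
I=[536.0,79.0]
bot.line_to([*I,200],velocity=200,ori=ori(-.28))
bot.line_to([*I,75],velocity=100)
s=bot.read_state(); print(s["t"],s["tcp_pos"],s["contact_force"],s["moment"],s["tau"][5])
bot.move_gripper(5,force=30)
bot.pause(.3)
for i in range(4):
  s=bot.read_state(); print(s["t"],s["tcp_pos"],s["contact_force"],s["moment"],s["width"],s["tau"][5],s["joint_pos"][5]); bot.pause(.05)
im=bot.camera("side"); cv2.imwrite("pics/s4.png",cv2.resize(im[190:340,260:440,::-1],None,fx=4,fy=4,interpolation=2))
E
```

```text
13.1 [536.415  79.178  75.597] [-0.289 -0.593  0.031] [-0.048  0.123  0.009] -0.0003685939191200305
14.05 [535.963  78.869  75.047] [-0.83  -1.119  2.241] [-0.643  0.287  0.022] 15.594720866653153 -0.004779926530318335 0.7826388411199069
14.1 [535.987  78.88   75.052] [-1.18  -2.169  2.068] [-0.715  0.343  0.004] 15.935267312525047 -0.004731389199150726 0.7825862857923476
14.15 [535.979  78.885  75.069] [-0.191 -1.621  2.55 ] [-0.774  0.289  0.001] 15.379080835014886 -0.004833337588934228 0.7826116530355787
14.2 [535.962  78.89   75.047] [-0.76  -1.715  1.587] [-0.866  0.362 -0.011] 16.069307920293024 -0.004918914200970903 0.7826086213663148
```

View pics/s4.png

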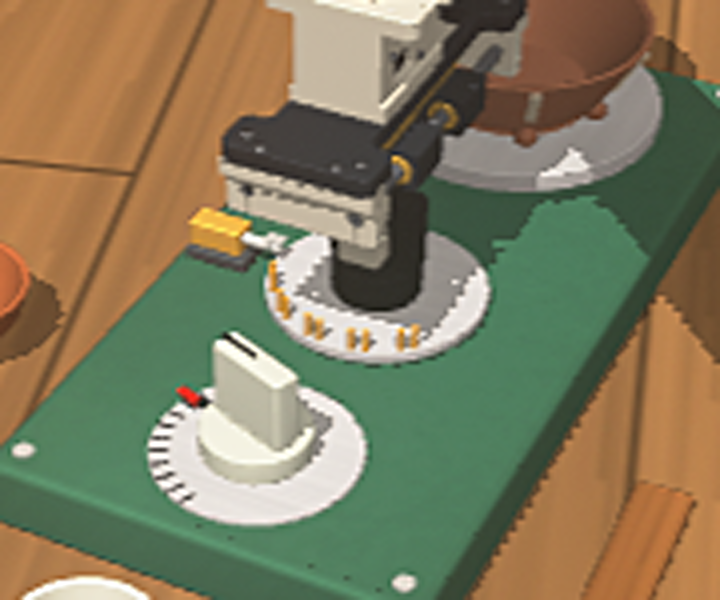

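The fingers hold the black bar (width ~16 mm) and the dial is clear. tau[5] is a quiet torque signal, so I'll turn in small steps and read it.

```bash
cat >turn.py <<'E'
from h import *
import json,sys
def turn(j,j0,a0,a1,st=.03):
    out=[]
    for a in np.arange(a0,a1+1e-6,st):
        q=j.copy(); q[5]=j0-a; bot.move_joints(q); bot.pause(.1)
        s=bot.read_state(); out.append((s["t"],a,j0-s["joint_pos"][5],s["tau"][5],s["moment"][2]))
        print("%.2f cmd %.3f act %.3f tau %.4f mz %.3f w %.1f"%(*out[-1],s["width"]))
    return out
E
python3 - <<'E'
from turn import *
j=np.array(bot.read_state()["joint_pos"]); json.dump(list(j),open("j0.json","w"))
turn(j,j[5],.03,1.08)
E
```

```text
14.65 cmd 0.030 act 0.029 tau 0.0007 mz -0.006 w 15.9
15.00 cmd 0.060 act 0.059 tau 0.0025 mz -0.032 w 16.0
15.35 cmd 0.090 act 0.089 tau 0.0030 mz -0.046 w 15.7
15.70 cmd 0.120 act 0.119 tau 0.0031 mz -0.017 w 16.2
16.05 cmd 0.150 act 0.149 tau 0.0030 mz 0.008 w 15.9
16.40 cmd 0.180 act 0.179 tau 0.0031 mz 0.011 w 16.1
16.75 cmd 0.210 act 0.209 tau 0.0031 mz 0.017 w 15.7
17.10 cmd 0.240 act 0.239 tau 0.0031 mz 0.006 w 16.0
17.45 cmd 0.270 act 0.269 tau 0.0031 mz -0.003 w 15.8
17.80 cmd 0.300 act 0.299 tau 0.0030 mz -0.016 w 15.6
18.15 cmd 0.330 act 0.329 tau -0.1116 mz 0.080 w 15.7
18.50 cmd 0.360 act 0.359 tau -0.0358 mz -0.001 w 15.7
18.85 cmd 0.390 act 0.389 tau 0.0302 mz -0.014 w 15.9
19.20 cmd 0.420 act 0.419 tau 0.1020 mz -0.109 w 15.9
19.55 cmd 0.450 act 0.449 tau 0.1115 mz -0.130 w 15.9
19.90 cmd 0.480 act 0.479 tau -0.0745 mz 0.079 w 16.0
20.25 cmd 0.510 act 0.509 tau -0.0049 mz -0.002 w 15.9
20.60 cmd 0.540 act 0.539 tau 0.0621 mz -0.078 w 15.6
20.95 cmd 0.570 act 0.569 tau 0.1449 mz -0.138 w 16.1
21.30 cmd 0.600 act 0.599 tau 0.0113 mz 0.000 w 15.6
21.65 cmd 0.630 act 0.629 tau 0.0030 mz 0.030 w 16.0
22.00 cmd 0.660 act 0.659 tau 0.0030 mz -0.013 w 15.9
22.35 cmd 0.690 act 0.689 tau 0.0029 mz 0.012 w 15.7
22.70 cmd 0.720 act 0.719 tau 0.0029 mz -0.042 w 15.6
23.05 cmd 0.750 act 0.749 tau 0.0030 mz 0.010 w 15.9
23.40 cmd 0.780 act 0.779 tau -0.0422 mz 0.046 w 15.7
23.75 cmd 0.810 act 0.809 tau -0.0589 mz 0.002 w 15.9
24.10 cmd 0.840 act 0.839 tau 0.0086 mz -0.011 w 15.8
24.45 cmd 0.870 act 0.869 tau 0.0769 mz -0.087 w 16.1
24.80 cmd 0.900 act 0.899 tau 0.1674 mz -0.218 w 16.2
25.15 cmd 0.930 act 0.929 tau -0.1014 mz 0.114 w 16.0
25.50 cmd 0.960 act 0.959 tau -0.0268 mz 0.029 w 15.3
25.85 cmd 0.990 act 0.989 tau 0.0393 mz -0.087 w 15.8
26.20 cmd 1.020 act 1.019 tau 0.1135 mz -0.117 w 15.8
26.55 cmd 1.050 act 1.049 tau 0.0866 mz -0.158 w 16.2
26.90 cmd 1.080 act 1.079 tau 0.0027 mz -0.024 w 15.9
```

Two full clicks passed: stop 1 rest at ≈0.46 and stop 2 rest at ≈0.915, seen as pull-forward flipping to resist. Stop 3 should be near 1.37, so I'll approach it finely until the sign flips.

```bash
python3 - <<'E'
from turn import *
j=np.array(json.load(open("j0.json")))
turn(j,j[5],1.11,1.32)
for a in np.arange(1.33,1.431,.01):
    o=turn(j,j[5],a,a)
    if o[-1][3]<-.03 : break
E
```

```text
27.25 cmd 1.110 act 1.109 tau 0.0028 mz 0.037 w 15.9
27.60 cmd 1.140 act 1.139 tau 0.0028 mz 0.042 w 15.7
27.95 cmd 1.170 act 1.169 tau 0.0028 mz -0.015 w 15.8
28.30 cmd 1.200 act 1.199 tau 0.0028 mz -0.022 w 16.1
28.65 cmd 1.230 act 1.229 tau 0.0028 mz 0.048 w 16.0
29.00 cmd 1.260 act 1.259 tau -0.0836 mz 0.082 w 15.9
29.35 cmd 1.290 act 1.289 tau -0.0132 mz -0.061 w 16.0
29.70 cmd 1.320 act 1.319 tau 0.0530 mz -0.126 w 15.9
30.05 cmd 1.330 act 1.330 tau 0.0576 mz -0.057 w 15.7
30.40 cmd 1.340 act 1.340 tau 0.0792 mz -0.077 w 15.6
30.75 cmd 1.350 act 1.350 tau 0.1013 mz -0.091 w 15.7
31.10 cmd 1.360 act 1.360 tau 0.1282 mz -0.100 w 16.1
31.45 cmd 1.370 act 1.370 tau 0.0850 mz -0.101 w 15.7
31.80 cmd 1.380 act 1.380 tau -0.0566 mz 0.031 w 15.9
```

```bash
python3 - <<'E'
from turn import *
j=np.array(json.load(open("j0.json")))
turn(j,j[5],1.376,1.376)
bot.pause(.4)
s=bot.read_state(); print(s["t"],s["tcp_pos"],s["tau"][5],s["contact_force"],s["width"],abs(s["qvel"]).max())
for n,(a,b,c,d) in dict(top=(205,325,200,360),side=(190,340,260,440)).items():
  im=bot.camera(n); cv2.imwrite(f"pics/{n}5.png",cv2.resize(im[a:b,c:d,::-1],None,fx=4.4,fy=4,interpolation=2) if 0 else cv2.resize(im[a:b,c:d,::-1],None,fx=4,fy=4,interpolation=2))
E
```

```text
32.15 cmd 1.376 act 1.376 tau -0.0084 mz -0.006 w 15.5
32.55 [536.02974305  78.89539047  75.06358024] -0.010227221937384456 [ 2.0096053   1.53518337 -1.45533707] 15.80618710701075 0.0016898480010209347
```

View pics/top5.png

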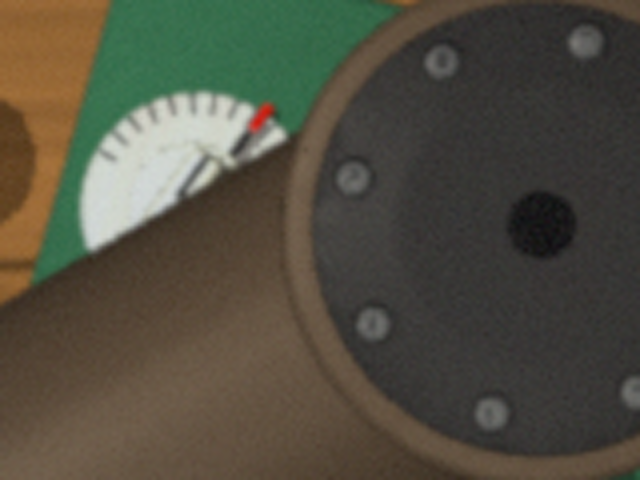

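View pics/side5.png

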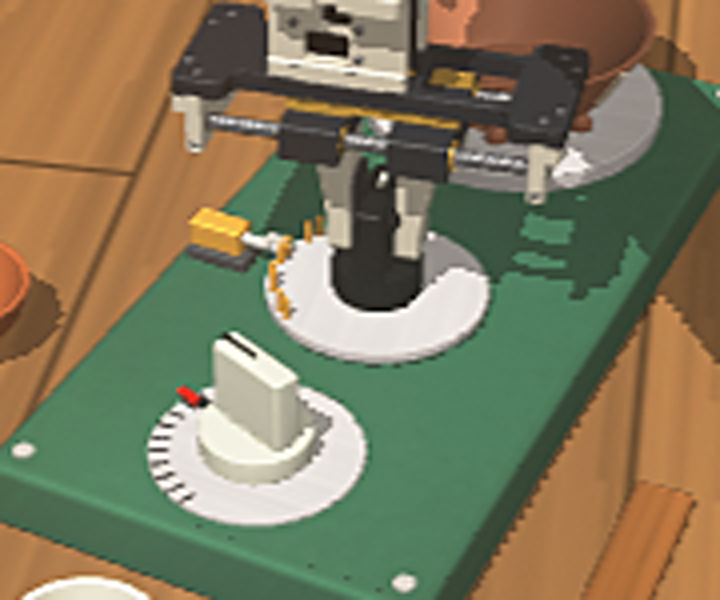

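The top crop shows the dial pointer still at the rider (~262,122). The side crop shows the knob turned and gripped, the roller in a pin pair (~285,245) and two pairs still to come (~275,270 and 285,300), so this is the third stop. Torque is near zero, so I'm handing in.

```bash
python3 -c "
from plant import bot
bot.close_job()"
```

```text
the job is handed in; nothing more can be done
```

The job is handed in with the reach dial set at the rider and the index knob held in its third click stop. It took about 33 s of the 72 s allowed.

- **Dial:** I turned it about 1.16 rad clockwise and let go. Both cameras showed the pointer tip at the rider's inner end. It was still there in the last pictures.
- **Index knob:** I gripped it at 30 N and turned it in small steps, reading the last joint's torque. The first and second stops came at about 0.46 and 0.915 rad from the start. The third came at about 1.376 rad, where the pull forward changed to resistance.
- **Last checks before handing in:** the knob was still, with torque close to zero (−0.01 N m), and the fingers were closed on it at 15.8 mm. The side view showed the roller in a pin pair with two pairs left, as expected at the third stop. I estimated about 1.39 rad to that stop from the first pictures, which agrees.
- **Not checked:** I did not measure the pot, rib and little bowl at the end. The arm did not go near them, and no unexpected forces showed in the readings I took.

No check failed.

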